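Post a reject candle into the remelt bin

TASK

The small scallop-shell candle is a reject: push it through the spring flap of the plywood remelt bin, from the ledge in front of the flap, so that it drops inside and the flap shuts behind it. Leave the big scallop-shell candle standing where it is.

Things in the scene. Friction and masses are not known exactly. Their poses are not given: they have to be found in the camera images.
- small_shell_center (a point): The only small scallop-shell wax candle (brown), loose on its flat foot: 52 mm along its x (between its ribbed faces; grasp it so), 78 mm along its y, solid wax 35 mm high, with a cosmetic wick and tag to 45 mm. The point is on its vertical axis, 18 mm above its foot. About 64 g.
- remelt_bin: Fixed, closed plywood box with a ledge before its flap. Origin: on the table, below the middle of the box's front face; x points into the box (push that way), z up. Box: x 0 to 150 mm, 170 wide, 168 high. Level ledge 110 mm above the table, x -150 to -22, 170 wide, 5 mm lips at its sides; past x -22 it drops straight into the box: a candle pushed till its rear is at about x -5 falls in.
- bin_flap (a joint): Aluminium flap, the only way into the bin, in an opening 118 mm wide and 50 mm high above the ledge, in the middle of the front face. Hinged at its top edge (157 mm above the table, 5 mm behind the face), shut by a weak spring: 0.2 N at its lower edge starts it, under 1 N holds it wide. 0 is shut, growing as it swings inward, to 1.4 rad; it cannot swing outward.
- big_shell: The big brown scallop-shell candle, of the same form but 71 mm by 108 mm and 58 mm high, to be left standing. Origin: middle of its underside; x across its two faces, y along its width.
Not all that is in view belongs to the job. What is shaped like the part that bears small_shell_center but orange or yellow is not meant.

How it is judged:
By the outcome, as a careful person would: the job done as asked, in the order asked, and still so for the second after the job is handed in, with the robot touching nothing.
It also fails if it takes over 51 s, if anything falls off the work surface, if the arm or the gripper's body presses on something with over 40 N, if the wrist force passes 120 N, or if a joint passes its speed limit or range.

ROBOT

A 6-joint arm with a two-finger parallel gripper is mounted at the origin on a cart in front of the work surface, level with it; the furniture and walls round the work are solid. World frame = base frame: x ahead of the robot, y to its left, z up, the work surface at z = 0. Lengths are in m, angles in degrees, forces in N, time in s.
With the tool pointing down it reaches from about 0.35 to 0.875 m from the base axis. Payload 4.2 kg.
Tool frame: the origin (TCP) lies on the centre line of the jaws, within the pads' length; the fingertips stand 19 mm ahead of it and the grasp point (between the pads) is the TCP; x points along the fingers, y is the direction in which the jaws open and shut, and the axes are right-handed (so a half turn about x gives the same grasp; the last joint's range is limited). The gripper opens to 87 mm and grips with 3 to 60 N. Pads are 19 mm wide; open, the fingers measure 117 mm over their backs; the gripper's body (75 mm by 190 mm) begins 51 mm behind the grasp point.
Start: joints at [-55.829, 22.042, 0.453, 0, -68.411, -14.817], TCP at [0.207, -0.59, 0.242] pointing down, gripper open.
Joint ranges: [-179.83, 179.83], [-69.29, 118.12], [-61.27, 80.66], [-181.25, 117.63], [-171.15, -9.14], [-177.46, 177.46]. Speed limits (degrees/s): [159.86, 159.86, 180, 180, 180, 180].

INTERFACE

Orientations are given as a 3x3 rotation matrix whose columns are the frame's x, y, z axes.
In Python, from station import * gives the robot as it stands.
- The arm moves only by the shell command python3 -m creep 'ROWS'. ROWS is JSON, a list of rows, each a list of 5 numbers: the opening, from 0 (shut) to 1 (fully open), then the shift along the world's x, y, z in mm, then the turn about the world's z in rad. In form: [[jaw, x, y, z, turn], ...]. A call has exactly 8 rows; each row is the pose to reach, as a shift and turn from the pose measured when the call began; what a row does not reach only later rows make up. A row lasts 1/10 s, in which the tool goes at most 50 mm and 8.59 degrees, less where a joint would pass 70% of its speed; a pose out of reach is approached as far as the arm can. A call with a gripper value outside its range is refused whole. The fingers move at their own pace and stop on an object; the grip force is fixed at half the most. Time passes only in rows, so rows that repeat a pose let the fingers close, or fill a call up. It gives the time, the measured TCP pose, the force and the opening at its end, in the units of the state.
- sense(): the state, without advancing time (a new reading comes with each control period).
- capture(name): name is "scene" or "top" or "wrist"; returns a dict with "image" (420x560x3 uint8, blue, green, red), "z_map" (420x560 float32, m along the optical axis (not along the pixel's ray), 0 where there is no reading), "mtx" (3x3 intrinsics, pixels), "eye" and "attitude" of the camera in the world. Camera axes: x right, y up, looking along -z (the intrinsics and any distortion apply to the point x, -y, -z); pixel columns grow to the right and rows downward; lengths in m; the calibration is good to about 2 mm. A picture is of the moment at which its call begins.
- finish_job(): hands the job in, once; it reports no verdict.
Trained networks look in a picture, given as the dict that the camera call returned (one of the last four; its "shot" number tells which), for a name from the list of things; names that differ only in an ending like _2 or _b are one class to them, and where a whole thing is asked for, a point or a joint stands for the part that bears it (a point fixed in the world has none). Each returns a list of dicts, best first, with "confidence" (0 to 1); they miss things now and then, are a little off and sometimes report something else, mostly with a low value. They report only what shows in the picture. A call takes as long as a camera call. They do not tell look-alikes from the thing itself.
- look_for(picture, thing): "box" ([left, top, right, bottom] in pixels, round what is visible of it).
- mark_of(picture, thing): "centre" ([column, row] in pixels: a listed point, or the origin of a listed thing).
The state is a dict: "time_s": time; "joints": joint angles; "joint_velocities": joint speeds; "effort": joint torques, N m; "tcp_pos": TCP position; "ee_rot": TCP orientation; "wrist_force": force on the tool from outside, world axes, zero at the start; "moment": the same for the moment, N m; "gripper_width": opening from 0.0 (shut) to 1.0 (fully open).
Only numpy, scipy, OpenCV 4.12 (cv2) and the standard library are available. Lean on these libraries where they do the work, as an engineer would, in place of code of your own. Each camera call takes 0.05 s, during which the arm holds its last target.

## Working session

There is one attempt and no reset: what is moved stays moved. The work goes in short steps, Python scripts to look and compute and a shell command to move; the robot and the scene stay as the last step left them, time stands still between calls to the robot, and variables do not carry over. Pictures are saved under pics/ and viewed, and the job is handed in when it is done.

```bash
ls; mkdir -p pics
cat > h.py <<'E'
from station import *
import numpy as np, cv2
def px2w(c,u,v,z=None,d=None):
    K=np.array(c["mtx"]);R=np.array(c["attitude"]);e=np.array(c["eye"])
    r=np.array([(u-K[0,2])/K[0,0],-(v-K[1,2])/K[1,1],-1.0])
    w=R@r
    if d is None and z is not None: d=(z-e[2])/w[2]
    if d is None: d=float(c["z_map"][int(round(v)),int(round(u))])
    return e+w*d
def w2px(c,p):
    K=np.array(c["mtx"]);R=np.array(c["attitude"]);e=np.array(c["eye"])
    q=R.T@(np.array(p)-e)
    return K[0,0]*q[0]/-q[2]+K[0,2],K[1,1]*-q[1]/-q[2]+K[1,2]
def cloud(c):
    K=np.array(c["mtx"]);R=np.array(c["attitude"]);e=np.array(c["eye"])
    z=c["z_map"];v,u=np.indices(z.shape)
    r=np.stack([(u-K[0,2])/K[0,0],-(v-K[1,2])/K[1,1],-np.ones_like(z)],-1)*z[...,None]
    return r@R.T+e
E
python3 - <<'E'
from h import *
np.set_printoptions(precision=3,suppress=True)
print(sense())
for n in ["scene","top"]:
    c=capture(n); cv2.imwrite(f"pics/{n}0.png",c["image"]); print(n,{k:c[k] for k in c if k not in("image","z_map")})
    for t in ["small_shell_center","remelt_bin","bin_flap","big_shell"]:
        print(t,look_for(c,t)[:3],mark_of(c,t)[:3])
E
```

```text
pics
{'time_s': 0.0, 'joints': array([-55.83 ,  22.091,   0.379,  -0.028, -68.41 , -14.816]), 'joint_velocities': array([ 0.007, -0.119,  0.117,  0.039, -0.104,  0.036]), 'effort': array([  0.   , -39.067,  18.74 ,   4.22 ,   0.011,  -0.   ]), 'tcp_pos': array([ 0.207, -0.589,  0.24 ]), 'ee_rot': array([[-0.001, -0.331,  0.944],
       [ 0.002,  0.944,  0.331],
       [-1.   ,  0.002, -0.   ]]), 'wrist_force': array([0.144, 0.125, 0.317]), 'moment': array([-0.027,  0.071, -0.026]), 'gripper_width': 0.9984616863277621}
scene {'mtx': array([[474.614,   0.   , 281.08 ],
       [  0.   , 474.614, 201.787],
       [  0.   ,   0.   ,   1.   ]]), 'eye': array([-0.123,  0.487,  1.172]), 'attitude': array([[-0.552,  0.644, -0.53 ],
       [-0.834, -0.413,  0.366],
       [ 0.017,  0.644,  0.765]]), 'shot': 1}
small_shell_center [{'box': [280.7, 279.7, 310.0, 299.6], 'confidence': 0.8}, {'box': [249.9, 256.1, 270.9, 281.2], 'confidence': 0.73}, {'box': [212.3, 282.5, 233.5, 306.7], 'confidence': 0.58}] [{'centre': [222.4, 296.8], 'confidence': 0.91}, {'centre': [211.2, 203.4], 'confidence': 0.82}, {'centre': [397.1, 239.0], 'confidence': 0.68}]
remelt_bin [{'box': [270.8, 135.2, 377.2, 252.1], 'confidence': 0.78}] [{'centre': [317.2, 210.4], 'confidence': 0.87}]Traceback (most recent call last):
  File "<stdin>", line 7, in <module>
ValueError: it knows: big_shell, remelt_bin, small_shell_center
```

Run:
```python
from h import *
np.set_printoptions(precision=3,suppress=True)
for n in ["scene","top","wrist"]:
    c=capture(n); cv2.imwrite(f"pics/{n}0.png",c["image"]); print(n,{k:c[k] for k in c if k not in("image","z_map")})
    np.savez(f"{n}0.npz",**c)
    for t in ["small_shell_center","remelt_bin","big_shell"]:
        print(t,look_for(c,t),mark_of(c,t))
    for t in ["small_shell_center","big_shell"]:
        for m in mark_of(c,t): print(t,m['confidence'],px2w(c,*m['centre']))
```

```text
scene {'mtx': array([[474.614,   0.   , 281.08 ],
       [  0.   , 474.614, 201.787],
       [  0.   ,   0.   ,   1.   ]]), 'eye': array([-0.123,  0.487,  1.172]), 'attitude': array([[-0.552,  0.644, -0.53 ],
       [-0.834, -0.413,  0.366],
       [ 0.017,  0.644,  0.765]]), 'shot': 2}
small_shell_center [{'box': [211.1, 283.7, 234.5, 309.3], 'confidence': 0.86}, {'box': [199.8, 197.0, 223.3, 214.8], 'confidence': 0.79}, {'box': [248.7, 255.5, 270.1, 282.6], 'confidence': 0.68}, {'box': [279.4, 284.5, 308.1, 299.4], 'confidence': 0.61}, {'box': [390.9, 231.1, 402.5, 245.1], 'confidence': 0.45}] [{'centre': [259.4, 263.1], 'confidence': 0.9}, {'centre': [209.6, 204.4], 'confidence': 0.89}, {'centre': [295.1, 289.9], 'confidence': 0.73}, {'centre': [221.9, 295.1], 'confidence': 0.66}, {'centre': [399.8, 238.6], 'confidence': 0.47}]
remelt_bin [{'box': [268.9, 133.1, 376.6, 252.5], 'confidence': 0.81}] [{'centre': [318.1, 212.6], 'confidence': 0.82}]
big_shell [{'box': [176.1, 250.5, 210.3, 282.9], 'confidence': 0.55}] [{'centre': [192.8, 271.4], 'confidence': 0.64}]
small_shell_center
[... 1159 characters left out ...]
159.3, 184.1, 194.4, 209.2], 'confidence': 0.92}] [{'centre': [175.2, 199.5], 'confidence': 0.8}]
small_shell_center 0.82 [ 0.366 -0.28   0.029]
small_shell_center 0.74 [0.786 0.135 0.022]
small_shell_center 0.73 [0.398 0.087 0.044]
small_shell_center 0.73 [0.492 0.249 0.034]
small_shell_center 0.68 [0.514 0.12  0.041]
big_shell 0.8 [0.615 0.276 0.031]
wrist {'mtx': array([[341.765,   0.   , 281.505],
       [  0.   , 341.765, 206.789],
       [  0.   ,   0.   ,   1.   ]]), 'eye': array([ 0.141, -0.613,  0.384]), 'attitude': array([[-0.332, -0.911, -0.245],
       [ 0.943, -0.32 , -0.086],
       [-0.   , -0.26 ,  0.966]]), 'shot': 4}
small_shell_center [] []
remelt_bin [] []
big_shell [] []
```

View pics/scene0.png

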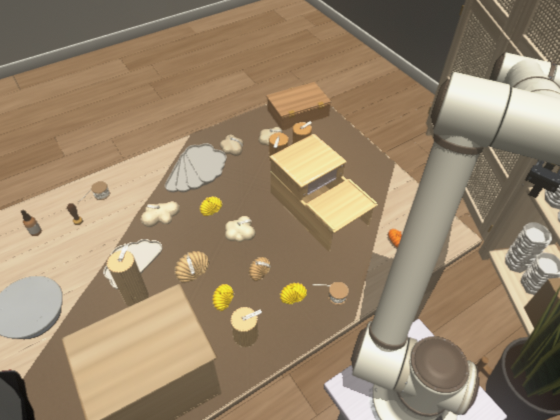

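View pics/top0.png

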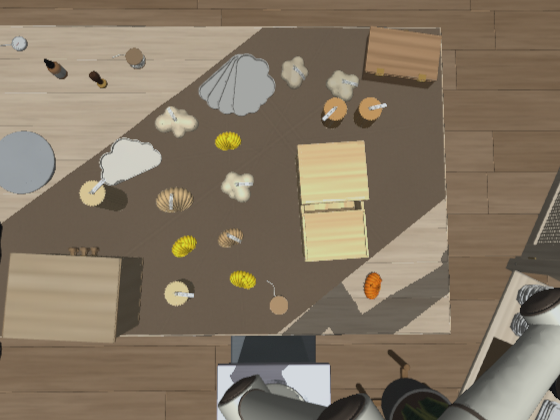

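The small brown shell is at scene (259,265) / top (230,238). Its yellow look-alikes are at top (184,246), (242,280) and (228,141), with an orange one at (373,286). The big brown shell is at top (174,200), and the bin is at top (297–368, 142–260). Next I'll measure the details.

Run:
```python
from h import *
np.set_printoptions(precision=4,suppress=True)
c=dict(np.load("top0.npz")); P=cloud(c); im=c["image"]
z=P[...,2]; ok=c["z_map"]>0
cv2.imwrite("pics/crop0.png",np.hstack([cv2.resize(im[215:265,205:260],None,fx=7,fy=7,interpolation=cv2.INTER_CUBIC),cv2.resize(im[210:260,150:205],None,fx=7,fy=7)*0]) [:, :385])
cv2.imwrite("pics/crop1.png",cv2.resize(im[125:275,280:390],None,fx=4,fy=4,interpolation=cv2.INTER_CUBIC))
def obb(m,name):
    m=m&ok; q=P[m][:,:2].astype(np.float32)
    print(name,m.sum(),"z",np.percentile(P[m][:,2],[2,50,98]),"rect",cv2.minAreaRect(q), "mean",q.mean(0))
reg=np.zeros(ok.shape,bool); reg[142:206,295:372]=1
obb(reg&(z>0.15),"boxtop")
reg[:]=0; reg[200:265,295:372]=1
obb(reg&(z>0.095)&(z<0.13),"ledge")
reg[:]=0; reg[220:255,212:252]=1
obb(reg&(z>0.012)&(z<.06),"small")
m=reg&(z>0.012)&(z<.06)&ok; print(np.round(z[222:254:2,214:250:2]*1000).astype(int))
reg[:]=0; reg[180:215,150:200]=1
obb(reg&(z>0.012)&(z<.1),"big")
```

```text
boxtop 4006 z [0.1644 0.1693 0.1739] rect ((0.673417329788208, -0.15306636691093445), (0.15543127059936523, 0.17460334300994873), 3.9650704860687256) mean [ 0.6716 -0.1521]
ledge 3159 z [0.1047 0.1115 0.1179] rect ((0.5298012495040894, -0.16229796409606934), (0.1625504195690155, 0.16974055767059326), 3.6182875633239746) mean [ 0.514 -0.163]
small 349 z [0.013  0.0278 0.0381] rect ((0.5100727677345276, 0.121871717274189), (0.046518586575984955, 0.07377244532108307), 16.924388885498047) mean [0.5105 0.1215]
[[   3    5   -2    2    3    0   -2    7    2   -2   -3    2    4    1
     0   10    3    1]
 [   1    2    2   -3   -2    8    2    0    4    2    1    1   -1    1
     0    3    1   -1]
 [   1    1   -2    1    0    0    1    0    3    3    1    1    2    2
     2   -1    8   -1]
 [   1    4    7    4    0    2    2   -3   30   21   30   20   21    5
     2    3    3    1]
 [   1   -1 1349    4    1   25   29   29   33   32   34   28   25   19
     3    0    2   -3]
 [1349    5    1    1   22   32   33   38   34   33   36   28   34   21
    20    6    1    3]
 [   1    5    3   
[... 398 characters left out ...]
  21   24   15    7    9    6   13
     3    5   -1    2]
 [   4    4    9   16   21   21   17   18   11    7    8    0    6    2
     2    2   -3    2]
 [  -1    0    2    5   10   13   13    4    4    2   -2    2   -2    3
     3    4    2    4]
 [   4    9    2    6   -1   -3    5    2    7   -4    3    5    0    5
     7    8   -3    5]
 [   1    4   -5    1    4   -1    4    2    3    4    3    1    3    4
     2    6    5    8]
 [   8    0    1   -1    8    2    3    3    3    4    5   -1   -3    2
     0   -1    5   -3]]
big 699 z [0.0138 0.0368 0.0505] rect ((0.6197487711906433, 0.28169944882392883), (0.06215657666325569, 0.10723842680454254), 11.056310653686523) mean [0.6174 0.2788]
```

View pics/crop0.png

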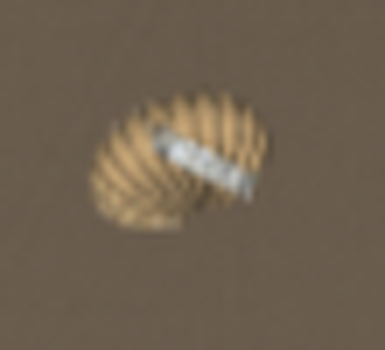

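View pics/crop1.png

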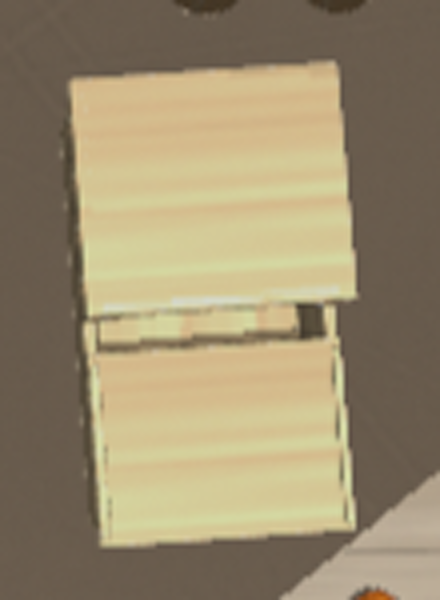

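The bin yaw is about +4° and the small shell's x axis is at about 17°. I'll move over the shell, turning the tool about +88° so the jaws straddle its faces, and look with the wrist camera.

```bash
python3 -m creep '[[1,15,40,0,0.08],[1,35,85,0,0.18],[1,55,130,0,0.28],[1,75,175,0,0.38],[1,95,220,0,0.48],[1,115,265,0,0.58],[1,130,310,0,0.68],[1,150,355,0,0.77]]'; python3 -c "
from h import *
print(sense()['joints'],sense()['tcp_pos'])"
```

```text
time_s: 2.45
tcp_pos: [0.3572, -0.2329, 0.2419]
ee_rot: [[0.001, -0.896, 0.443], [-0.0, 0.443, 0.896], [-1.0, -0.001, 0.0]]
wrist_force: [0.9, -0.3, -0.4]
gripper_width: 0.998
[-1.10892636e+01  2.16601174e+00 -2.54764859e+01  3.68168205e-03
 -6.22988780e+01 -1.52387960e+01] [ 0.35718531 -0.23286457  0.24194816]
```

```bash
python3 -m creep '[[1,15,40,0,0.08],[1,35,85,0,0.18],[1,55,130,0,0.28],[1,75,175,0,0.38],[1,95,220,0,0.48],[1,115,265,0,0.58],[1,135,310,0,0.68],[1,153,355,0,0.756]]'
cat > look.py <<'E'
from h import *
import sys
np.set_printoptions(precision=4,suppress=True)
n=sys.argv[1]
c=capture("wrist"); np.savez(f"w{n}.npz",**c); cv2.imwrite(f"pics/w{n}.png",c["image"])
print(c["eye"],sense()["tcp_pos"])
for t in ["small_shell_center","remelt_bin","big_shell"]:
    for m in mark_of(c,t): print(t,m, px2w(c,*m['centre']))
    for m in look_for(c,t): print(t,m)
E
python3 look.py 1
```

```text
time_s: 3.25
tcp_pos: [0.5108, 0.1243, 0.2423]
ee_rot: [[0.002, -0.955, -0.296], [0.001, -0.296, 0.955], [-1.0, -0.002, 0.0]]
wrist_force: [0.4, -0.7, 0.6]
gripper_width: 0.999
[0.5322 0.0565 0.3849] [0.5142 0.1296 0.2419]
small_shell_center {'centre': [29.2, 110.5], 'confidence': 0.94} [0.7804 0.1286 0.0235]
small_shell_center {'centre': [271.5, 293.4], 'confidence': 0.69} [0.5223 0.0971 0.3104]
small_shell_center {'centre': [398.7, 181.8], 'confidence': 0.67} [0.3996 0.084  0.0416]
small_shell_center {'centre': [282.8, 184.5], 'confidence': 0.58} [0.5111 0.1232 0.0341]
small_shell_center {'box': [252.3, 257.9, 296.3, 315.5], 'confidence': 0.94}
small_shell_center {'box': [367.8, 148.2, 427.4, 210.5], 'confidence': 0.9}
small_shell_center {'box': [260.3, 145.1, 305.9, 213.0], 'confidence': 0.78}
small_shell_center {'box': [2.8, 74.5, 64.6, 146.8], 'confidence': 0.56}
big_shell {'box': [127.7, 236.1, 173.9, 268.7], 'confidence': 0.64}
```

View pics/w1.png

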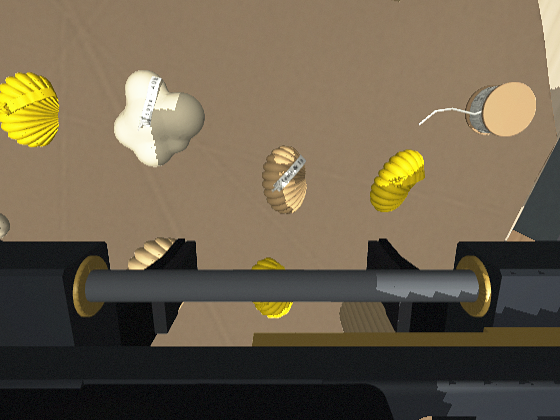

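Run:
```python
from h import *
np.set_printoptions(precision=4,suppress=True)
c=dict(np.load("w1.npz")); P=cloud(c); ok=c["z_map"]>0; z=P[...,2]; im=c["image"]
K=np.s_[130:225,245:325]
m=np.zeros(ok.shape,bool); m[K]=1; m&=ok&(z>0.006)&(z<0.06)
q=P[m]; 
for lo in (0.006,0.012,0.02):
    s=q[q[:,2]>lo]; print(lo,len(s),cv2.minAreaRect(s[:,:2].astype(np.float32)),np.percentile(s[:,2],[50,95,99.5]))
t=dict(np.load("top0.npz")); Q=cloud(t); 
for n,C in(("w",P),("t",Q)):
    g=(C[...,0]>.38)&(C[...,0]<.66)&(C[...,1]>0.0)&(C[...,1]<.26)&(C[...,2]>0.05)&(C[...,2]<.2)
    if n=="w": g[220:]=0
    print(n,g.sum(), C[g].min(0) if g.any() else 0, C[g].max(0) if g.any() else 0)
# bin from top, finer
z=Q[...,2]; ok=t["z_map"]>0
cv2.imwrite("pics/crop2.png",cv2.resize(im[120:230,220:340],None,fx=5,fy=5,interpolation=cv2.INTER_CUBIC))
```

```text
0.006 2383 ((0.5102380514144897, 0.12202247977256775), (0.04752091318368912, 0.07615086436271667), 18.27899742126465) [0.026  0.0336 0.0424]
0.012 2230 ((0.5115639567375183, 0.12232322990894318), (0.04506555572152138, 0.07600928843021393), 15.474178314208984) [0.0266 0.0337 0.0424]
0.02 1788 ((0.5140361189842224, 0.12354561686515808), (0.04058757424354553, 0.0696527510881424), 11.030652046203613) [0.0281 0.0341 0.043 ]
w 22 [0.6559 0.0985 0.0501] [0.6599 0.1099 0.0541]
t 76 [0.3803 0.1032 0.0503] [0.6587 0.2599 0.1011]
```

View pics/crop2.png

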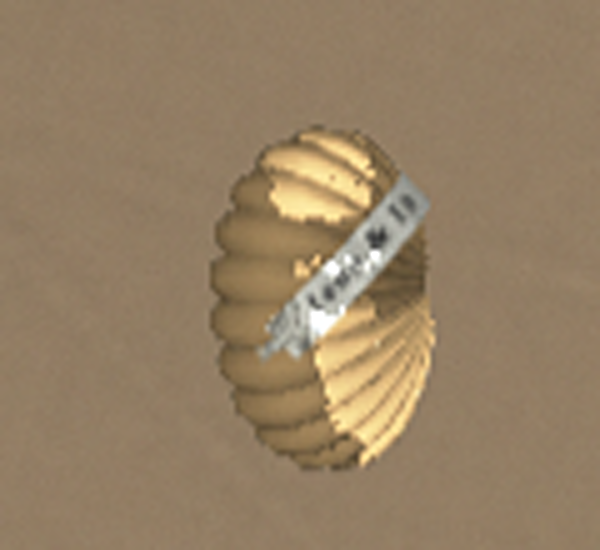

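The wrist view shows the small shell at (284,180), at world (0.511, 0.122) with a yaw of about 17°. Nothing tall is nearby, so I'll descend.

```bash
python3 -m creep '[[1,-1,-3,-30,0],[1,-2,-6,-65,0],[1,-3,-8,-100,0],[1,-3,-8,-130,0],[1,-3,-8,-155,0],[1,-3,-8,-170,0],[1,-3,-8,-170,0],[1,-3,-8,-170,0]]'; python3 look.py 2
```

```text
time_s: 4.4
tcp_pos: [0.5071, 0.1125, 0.0728]
ee_rot: [[0.001, -0.957, -0.29], [0.0, -0.29, 0.957], [-1.0, -0.002, 0.0]]
wrist_force: [-0.0, 0.6, 0.5]
gripper_width: 1.0
[0.528  0.0446 0.2155] [0.5075 0.1129 0.0733]
small_shell_center {'centre': [476.2, 247.7], 'confidence': 0.9} [0.4711 0.0615 0.1336]
small_shell_center {'centre': [273.5, 248.2], 'confidence': 0.74} [0.5115 0.1165 0.0325]
small_shell_center {'box': [230.7, 185.6, 313.4, 268.4], 'confidence': 0.9}
remelt_bin {'centre': [271.5, 248.7], 'confidence': 0.57} [0.5127 0.1165 0.0342]
```

View pics/w2.png

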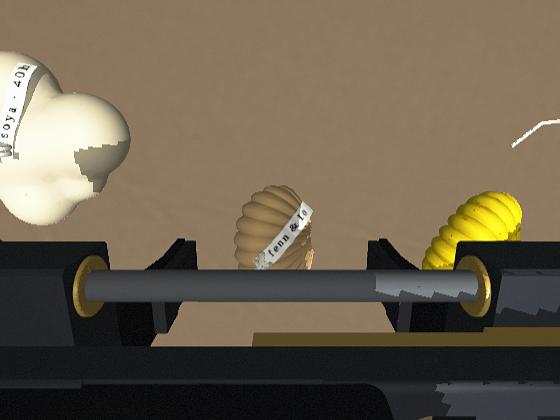

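Run:
```python
from h import *
np.set_printoptions(precision=4,suppress=True)
a=np.radians(16.9);ux=np.array([np.cos(a),np.sin(a)]);uy=np.array([-ux[1],ux[0]])
for f in("w1","w2","top0"):
    c=dict(np.load(f+".npz")); P=cloud(c); ok=c["z_map"]>0
    d=P[...,:2]-np.array([.511,.122]); s=d@ux; t=d@uy
    if f[0]=="w": ok[238:]=0
    b=ok&(abs(t)<.014)&(P[...,2]>.008)&(P[...,2]<.12)
    print(f,"left finger zone", np.sort(s[b&(s<-.035)])[-3:], "right", np.sort(s[b&(s>.035)])[:5])
    k=ok&(P[...,2]>.01)&(P[...,2]<.06)&(abs(s)<.045)&(abs(t)<.055)
    print(k.sum(),np.percentile(s[k],[.5,99.5]),np.percentile(t[k],[.5,99.5]))
```

```text
w1 left finger zone [-0.0964 -0.0963 -0.0962] right []
2281 [-0.0214  0.0221] [-0.0364  0.0362]
w2 left finger zone [-0.1025 -0.1023 -0.1022] right []
2973 [-0.0224  0.0214] [-0.0371 -0.0067]
top0 left finger zone [-0.0635 -0.058  -0.045 ] right [0.0387 0.0637 0.086  0.09   0.1553]
361 [-0.0235  0.0221] [-0.0373  0.0373]
```

Clear (the nearest thing to the finger zone is 96 mm away). The centre is confirmed to within about 1 mm. I'll descend, then close.

```bash
python3 -m creep '[[1,2,5,-3,0],[1,3,9,-10,0],[1,3,9,-20,0],[1,3,9,-30,0],[1,3,9,-40,0],[1,3,9,-48,0],[1,3,9,-48,0],[1,3,9,-48,0]]'; python3 -c "
from h import *
print(sense()['tcp_pos'],sense()['wrist_force'])"
```

```text
time_s: 5.55
tcp_pos: [0.5101, 0.1223, 0.0245]
ee_rot: [[0.002, -0.957, -0.291], [0.001, -0.291, 0.957], [-1.0, -0.002, 0.0]]
wrist_force: [0.6, -0.9, -0.5]
gripper_width: 1.003
[0.51005778 0.12231219 0.02450413] [ 0.57968911 -0.88576212 -0.47640276]
```

```bash
python3 -m creep '[[0.5,0,0,0,0],[0.4,0,0,0,0],[0.3,0,0,0,0],[0.3,0,0,0,0],[0.3,0,0,0,0],[0.3,0,0,0,0],[0.3,0,0,0,0],[0.3,0,0,0,0]]'; python3 -m creep '[[0.3,0,0,10,0],[0.3,0,0,30,0],[0.3,0,0,60,0],[0.3,0,0,100,0],[0.3,0,0,140,0],[0.3,0,0,180,0],[0.3,0,0,210,0],[0.3,0,0,215,0]]'; python3 look.py 3
```

```text
time_s: 6.35
tcp_pos: [0.5103, 0.1223, 0.0251]
ee_rot: [[0.002, -0.957, -0.292], [0.001, -0.292, 0.957], [-1.0, -0.002, 0.0]]
wrist_force: [-0.9, -0.4, 5.4]
gripper_width: 0.521
time_s: 7.15
tcp_pos: [0.5119, 0.123, 0.2451]
ee_rot: [[0.01, -0.956, -0.292], [0.005, -0.292, 0.956], [-1.0, -0.011, 0.001]]
wrist_force: [0.1, 0.9, -1.0]
gripper_width: 0.402
[0.5317 0.0545 0.3876] [0.5111 0.1228 0.2434]
small_shell_center {'centre': [400.2, 183.0], 'confidence': 0.95} [0.3999 0.0847 0.0423]
small_shell_center {'centre': [31.6, 113.1], 'confidence': 0.77} [0.7823 0.1294 0.0262]
small_shell_center {'centre': [290.6, 264.3], 'confidence': 0.74} [0.5107 0.1155 0.2469]
small_shell_center {'box': [242.0, 186.5, 327.9, 328.3], 'confidence': 0.75}
small_shell_center {'box': [3.0, 76.6, 69.4, 147.3], 'confidence': 0.72}
small_shell_center {'box': [369.1, 149.1, 429.4, 212.5], 'confidence': 0.66}
```

View pics/w3.png

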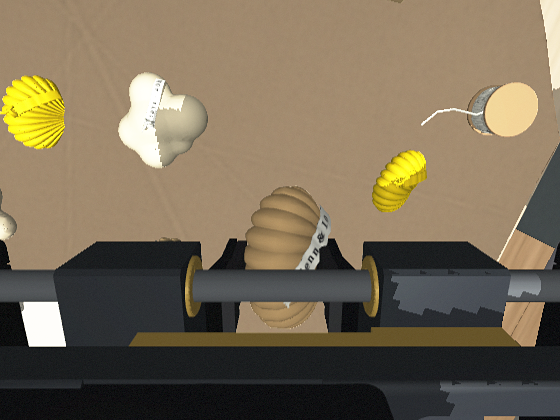

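Run:
```python
from h import *
np.set_printoptions(precision=4,suppress=True)
s=sense(); print(s['gripper_width'],s['tcp_pos'],s['wrist_force'])
for n in("scene","top"):
    c=capture(n); np.savez(f"{n}1.npz",**c)
    u,v=map(int,w2px(c,s['tcp_pos'])); print(u,v)
    cr=c["image"][max(0,v-50):v+50,max(0,u-60):u+60]; cv2.imwrite(f"pics/{n}1c.png",cv2.resize(cr,None,fx=5,fy=5,interpolation=cv2.INTER_CUBIC))
for f in("w1","w3"):
    c=dict(np.load(f+".npz"));P=cloud(c);K=np.s_[186:265,240:330] if f=="w3" else np.s_[140:215,255:310]
    q=P[K].reshape(-1,3); q=q[(q[:,2]>(.2 if f=="w3" else .01))]
    print(f,q.min(0),q.max(0),np.percentile(q[:,2],[2,50,95,99]))
```

```text
0.4071170664905725 [0.5095 0.122  0.2385] [ 0.7229  0.2415 -0.7862]
256 219
221 234
w1 [0.483  0.0565 0.01  ] [0.5371 0.1586 0.3849] [0.0119 0.0265 0.034  0.3713]
w3 [0.4935 0.0545 0.2126] [0.5358 0.1268 0.3876] [0.2194 0.2396 0.2475 0.2499]
```

View pics/scene1c.png

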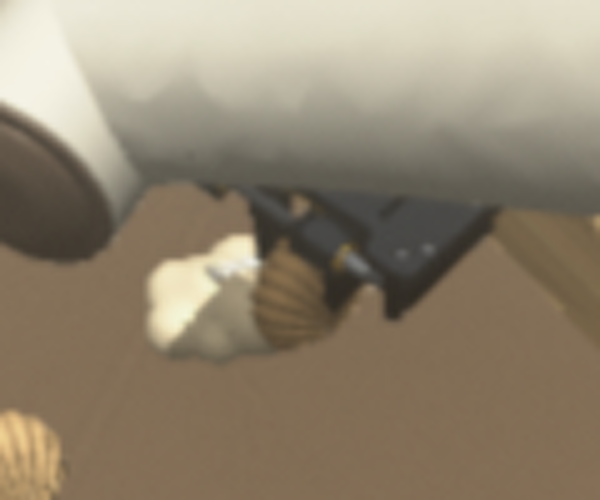

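Run:
```python
from h import *
np.set_printoptions(precision=1,suppress=True,linewidth=150)
a=np.radians(16.9);ux=np.array([np.cos(a),np.sin(a)]);uy=np.array([-ux[1],ux[0]])
for f,zt,ctr in(("w1",0.,(.511,.122)),("w3",.2434,(.5111,.1228))):
    c=dict(np.load(f+".npz")); P=cloud(c); ok=c["z_map"]>0
    d=P[...,:2]-np.array(ctr); s=d@ux; t=d@uy
    k=ok&(abs(s)<.03)&(P[...,2]>zt-.05 if zt else P[...,2]>.006)&(P[...,2]<zt+.06)&(abs(t)<.06)
    print(f)
    for b in np.arange(-.045,.045,.006):
        m=k&(t>=b)&(t<b+.006)
        if m.sum()>5: print(round(b*1000+3),m.sum(),np.percentile(P[m][:,2]-zt,[2,50,95])*1000,np.percentile(s[m],[3,97])*1000)
```

```text
w1
-36 87 [ 7.1 14.9 19.9] [-10.9   9.4]
-30 178 [ 8.1 21.2 25.2] [-14.9  13.9]
-24 232 [ 8.7 23.8 28.4] [-21.4  17.4]
-18 244 [16.  26.7 31.3] [-20.1  20.5]
-12 231 [ 7.9 29.5 32.5] [-19.7  20.5]
-6 223 [ 7.6 31.2 33.9] [-20.8  21.5]
0 241 [ 8.6 30.4 39.8] [-19.9  21.6]
6 207 [ 6.7 28.6 41.4] [-21.2  20.3]
12 217 [ 8.7 28.5 33.1] [-22.3  20.2]
18 200 [ 8.3 27.3 31.3] [-22.6  17.6]
24 158 [10.5 25.9 29.6] [-21.3  15.3]
30 119 [ 9.7 22.3 27.1] [-18.7  12.2]
36 46 [11.9 17.3 21.1] [-15.    4.4]
w3
-36 839 [-26.4 -10.1  59.6] [-28.5  28.2]
-30 954 [-22.6  -8.1  -2.4] [-14.2  12.5]
-24 1054 [-25.   -3.7  -0.3] [-19.3  14.5]
-18 1411 [-22.8  -0.5  57.8] [-21.8  23.2]
-12 2907 [-15.3   2.8  54.1] [-24.4  27.4]
-6 1288 [-4.7  4.6 49.4] [-21.5  23.5]
0 698 [-7.8 31.4 41.3] [-21.4  23.6]
6 517 [12.6 31.  33.2] [-21.2  23.5]
12 174 [0.5 3.6 4.8] [-3.4 13.5]
18 485 [-8.5 -0.1  2.2] [-10.4  15.6]
24 367 [-17.   -3.9   1.2] [-15.4  14.6]
30 257 [-14.9  -5.1  -3.4] [-13.7  10.7]
36 38 [-13.3 -11.   -9.8] [-7.5  2.9]
```

The candle is held. Its foot is about 30 mm below the TCP (it slid about 5 mm) and it is level. The bin origin is about (0.599, −0.158) with a yaw of 3.8°, and the box and ledge fits agree. I'll carry it toward the ledge.

```bash
python3 -m creep '[[0.3,0,-10,2,-0.08],[0.3,2,-28,5,-0.2],[0.3,3,-46,8,-0.32],[0.3,4,-65,10,-0.44],[0.3,5,-85,10,-0.56],[0.3,6,-105,10,-0.68],[0.3,7,-125,10,-0.8],[0.3,8,-142,10,-0.91]]';python3 -m creep '[[0.3,0,-18,0,-0.12],[0.3,1,-38,0,-0.24],[0.3,2,-58,0,-0.36],[0.3,3,-78,0,-0.48],[0.3,4,-98,0,-0.6],[0.3,5,-118,0,-0.72],[0.3,6,-132,0,-0.82],[0.3,7,-142,0,-0.87]]';  python3 look.py 4
```

```text
time_s: 8.4
tcp_pos: [0.5177, -0.0209, 0.2483]
ee_rot: [[-0.002, -0.814, 0.58], [-0.0, 0.58, 0.814], [-1.0, 0.001, -0.001]]
wrist_force: [0.4, 0.0, -0.5]
gripper_width: 0.408
time_s: 9.2
tcp_pos: [0.5245, -0.1638, 0.2476]
ee_rot: [[-0.003, -0.078, 0.997], [0.001, 0.997, 0.078], [-1.0, 0.001, -0.003]]
wrist_force: [0.5, -0.8, 0.4]
gripper_width: 0.404
[ 0.4552 -0.1698  0.3905] [ 0.5246 -0.1646  0.2475]
small_shell_center {'centre': [172.6, 16.7], 'confidence': 0.79} [ 0.3746 -0.2767  0.0392]
small_shell_center {'centre': [538.3, 69.4], 'confidence': 0.73} [0.3919 0.0774 0.0337]
small_shell_center {'centre': [291.9, 265.6], 'confidence': 0.67} [ 0.5198 -0.1598  0.2487]
small_shell_center {'box': [240.8, 181.7, 329.6, 326.7], 'confidence': 0.96}
small_shell_center {'box': [494.5, 38.4, 560.0, 99.3], 'confidence': 0.93}
small_shell_center {'box': [151.9, 0.0, 202.6, 58.5], 'confidence': 0.59}
remelt_bin {'box': [176.3, 106.6, 390.5, 332.0], 'confidence': 0.62}
remelt_bin {'box': [241.1, 185.0, 327.1, 329.0], 'confidence': 0.36}
```

View pics/w4.png

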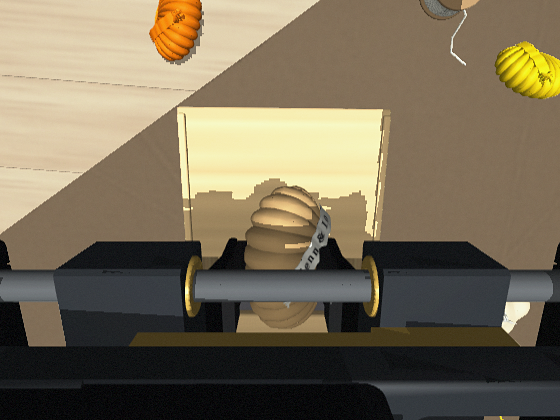

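Run:
```python
from h import *
np.set_printoptions(precision=4,suppress=True)
c=dict(np.load("w4.npz")); P=cloud(c)
for u,v in [(178,108),(390,110)]: print(px2w(c,u,v,z=.115))
for (u,v) in [(220,130),(280,130),(350,130),(220,170),(350,170),(220,220),(350,220)]: print(np.median(P[v-3:v+4,u-3:u+4].reshape(-1,3),0))
m=(P[...,2]>.095)&(P[...,2]<.125);m[240:]=0
q=P[m];print(cv2.minAreaRect(q[:,:2].astype(np.float32)),q.min(0),q.max(0))
o=np.array([.599,-.158]);a=np.radians(3.8)
for x,y in[(-150,85),(-150,-85)]:
    w=o+np.array([np.cos(a)*x-np.sin(a)*y,np.sin(a)*x+np.cos(a)*y])/1000; print(w,w2px(c,[*w,.115]))
```

```text
[ 0.4556 -0.2497  0.115 ]
[ 0.4443 -0.0858  0.115 ]
[ 0.47   -0.2179  0.1093]
[ 0.4662 -0.1697  0.1095]
[ 0.4618 -0.1137  0.1094]
[ 0.5022 -0.2167  0.1095]
[ 0.494  -0.1095  0.1093]
[ 0.5456 -0.2154  0.1095]
[ 0.5368 -0.1039  0.1096]
((0.5039414763450623, -0.16434603929519653), (0.11172116547822952, 0.16953207552433014), 3.9171135425567627) [ 0.4433 -0.2524  0.106 ] [ 0.5647 -0.0775  0.1172]
[ 0.4437 -0.0831] (np.float64(393.5228534749591), np.float64(109.53359071060444))
[ 0.455  -0.2528] (np.float64(174.07825282308727), np.float64(106.87025122169071))
```

The ledge matches the prediction to within about 1 mm at z ≈ 0.1095, so I'll lower.

```bash
python3 -m creep '[[0.3,0,0,-15,0],[0.3,0,1,-35,-0.01],[0.3,0,1,-55,-0.01],[0.3,0,1,-75,-0.01],[0.3,0,1,-90,-0.01],[0.3,0,1,-98,-0.01],[0.3,0,1,-102,-0.01],[0.3,0,1,-104,-0.01]]'; python3 look.py 5
```

```text
time_s: 10.35
tcp_pos: [0.5244, -0.1612, 0.1492]
ee_rot: [[-0.002, -0.076, 0.997], [-0.001, 0.997, 0.076], [-1.0, -0.0, -0.002]]
wrist_force: [-11.6, 5.5, 30.5]
gripper_width: 0.406
[ 0.4551 -0.1668  0.292 ] [ 0.5244 -0.1611  0.1493]
small_shell_center {'centre': [287.6, 265.7], 'confidence': 0.64} [ 0.5192 -0.1592  0.1518]
small_shell_center {'box': [241.4, 184.4, 329.2, 326.7], 'confidence': 0.67}
small_shell_center {'box': [94.6, 1.9, 160.1, 38.4], 'confidence': 0.6}
remelt_bin {'box': [111.8, 99.7, 447.5, 334.3], 'confidence': 0.58}
big_shell {'box': [113.0, 101.6, 445.4, 331.2], 'confidence': 0.65}
```

View pics/w5.png

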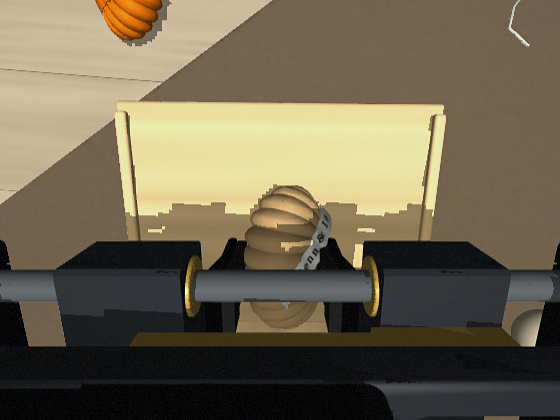

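30 N upward already at TCP z 0.149, where I expected 0.140, so something touched early. I'll back off a little and look from the side.

```bash
python3 -m creep '[[0.3,0,0,4,0],[0.3,0,0,6,0],[0.3,0,0,8,0],[0.3,0,0,8,0],[0.3,0,0,8,0],[0.3,0,0,8,0],[0.3,0,0,8,0],[0.3,0,0,8,0]]'
python3 - <<'E'
from h import *
np.set_printoptions(precision=4,suppress=True)
s=sense(); print(s['gripper_width'],s['tcp_pos'],s['wrist_force'])
for n in("scene","top"):
    c=capture(n); np.savez(f"{n}2.npz",**c)
    u,v=map(int,w2px(c,s['tcp_pos'])); print(u,v)
    cr=c["image"][max(0,v-60):v+60,max(0,u-75):u+75]; cv2.imwrite(f"pics/{n}2c.png",cv2.resize(cr,None,fx=5,fy=5,interpolation=cv2.INTER_CUBIC))
E
```

```text
time_s: 11.5
tcp_pos: [0.5243, -0.1612, 0.1572]
ee_rot: [[-0.001, -0.076, 0.997], [-0.0, 0.997, 0.076], [-1.0, -0.0, -0.001]]
wrist_force: [0.8, 0.6, -0.7]
gripper_width: 0.408
0.40798250529933455 [ 0.5243 -0.1612  0.1572] [ 0.8064  0.6457 -0.6535]
339 191
336 229
```

View pics/scene2c.png

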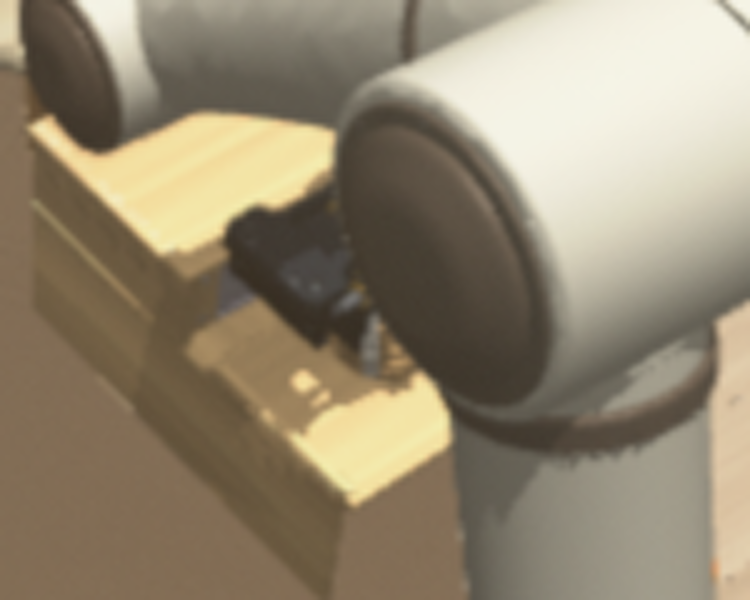

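View pics/top2c.png

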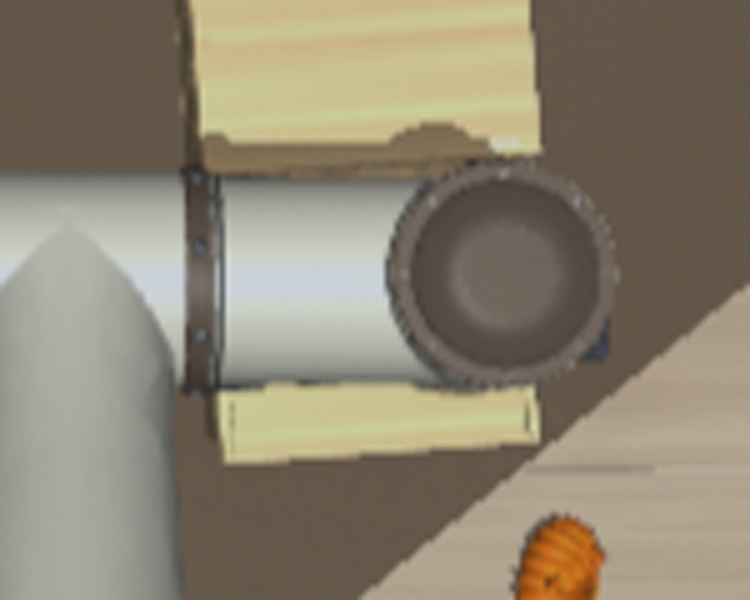

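The candle rolled in the grip: the tag has shifted toward +y in the wrist view (320,235 vs candle 245–330). That puts one foot edge low, so it touched early. The tilt is well within the range where it settles flat, so I'll lower to just above contact and release.

```bash
python3 -m creep '[[0.3,0,-1,-3,0],[0.3,0,-1,-5,0],[0.3,0,-1,-6,0],[0.3,0,-1,-7,0],[0.3,0,-1,-7,0],[0.3,0,-1,-7,0],[0.3,0,-1,-7,0],[0.3,0,-1,-7,0]]';  python3 -m creep '[[0.45,0,0,0,0],[0.5,0,0,0,0],[0.55,0,0,0,0],[0.65,0,0,0,0],[0.75,0,0,0,0],[0.9,0,0,0,0],[1,0,0,0,0],[1,0,0,0,0]]'; python3 look.py 6
```

```text
time_s: 12.4
tcp_pos: [0.5243, -0.1622, 0.1505]
ee_rot: [[-0.001, -0.076, 0.997], [-0.0, 0.997, 0.076], [-1.0, -0.0, -0.001]]
wrist_force: [-0.6, -0.0, 2.8]
gripper_width: 0.408
time_s: 13.2
tcp_pos: [0.5243, -0.1622, 0.1505]
ee_rot: [[-0.001, -0.076, 0.997], [-0.0, 0.997, 0.076], [-1.0, -0.0, -0.001]]
wrist_force: [-0.5, 1.0, 0.2]
gripper_width: 0.917
[ 0.4548 -0.1678  0.2933] [ 0.5243 -0.1622  0.1505]
small_shell_center {'centre': [274.2, 254.9], 'confidence': 0.88} [ 0.5181 -0.1664  0.1443]
small_shell_center {'box': [226.6, 180.8, 321.0, 318.2], 'confidence': 0.85}
small_shell_center {'box': [100.0, 1.9, 162.5, 38.3], 'confidence': 0.57}
remelt_bin {'box': [116.7, 101.2, 449.4, 346.3], 'confidence': 0.79}
```

View pics/w6.png

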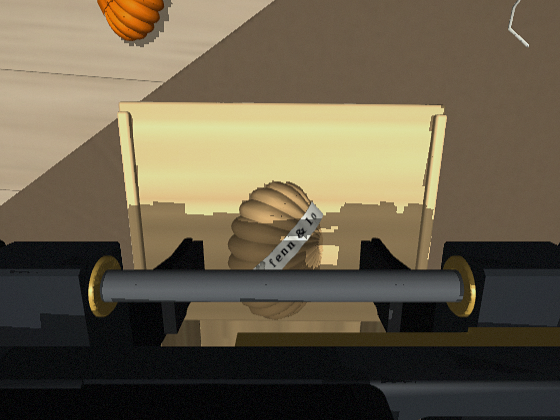

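The candle now stands flat on the ledge at about (275,250). I'll rise and back off to measure it.

```bash
python3 -m creep '[[1,0,0,15,0],[1,0,0,35,0],[1,0,0,60,0],[1,-20,-1,75,-0.01],[1,-50,-3,75,-0.01],[1,-80,-5,75,-0.01],[1,-100,-7,75,-0.01],[1,-100,-7,75,-0.01]]'; python3 look.py 7;python3 - <<'E'
from h import *
np.set_printoptions(precision=4,suppress=True)
c=dict(np.load("w7.npz"));P=cloud(c)
o=np.array([.599,-.158]);a=np.radians(3.8)
d=P[...,:2]-o; x=d[...,0]*np.cos(a)+d[...,1]*np.sin(a); y=-d[...,0]*np.sin(a)+d[...,1]*np.cos(a); z=P[...,2]
m=(x>-.148)&(x<-.01)&(abs(y)<.07)&(z>.119)&(z<.16)&(c["z_map"]>0)
q=np.stack([x[m],y[m]],1).astype(np.float32); print(m.sum(),cv2.minAreaRect(q),np.percentile(q,[.5,99.5],axis=0),np.percentile(z[m],[50,95,99.5]))
E
```

```text
time_s: 14.35
tcp_pos: [0.4219, -0.1693, 0.2258]
ee_rot: [[-0.001, -0.065, 0.998], [0.0, 0.998, 0.065], [-1.0, 0.0, -0.001]]
wrist_force: [0.4, 0.3, -0.1]
gripper_width: 0.999
[ 0.3524 -0.1742  0.3686] [ 0.4237 -0.1693  0.2261]
small_shell_center {'centre': [177.4, 125.4], 'confidence': 0.96} [ 0.3681 -0.2723  0.0346]
small_shell_center {'centre': [277.2, 339.5], 'confidence': 0.77} [ 0.3989 -0.172   0.3051]
small_shell_center {'centre': [530.8, 172.1], 'confidence': 0.6} [0.3904 0.0756 0.0332]
small_shell_center {'box': [491.5, 140.1, 560.0, 196.9], 'confidence': 0.74}
small_shell_center {'box': [154.1, 88.3, 200.4, 160.7], 'confidence': 0.69}
small_shell_center {'box': [243.9, 300.8, 307.7, 343.6], 'confidence': 0.59}
remelt_bin {'box': [180.8, 215.3, 382.4, 345.9], 'confidence': 0.67}
1631 ((-0.09017476439476013, -0.0028176940977573395), (0.03486792743206024, 0.04977395012974739), 2.4726662635803223) [[-0.1067 -0.0265]
 [-0.0734  0.0201]] [0.1341 0.1407 0.1421]
```

View pics/w7.png

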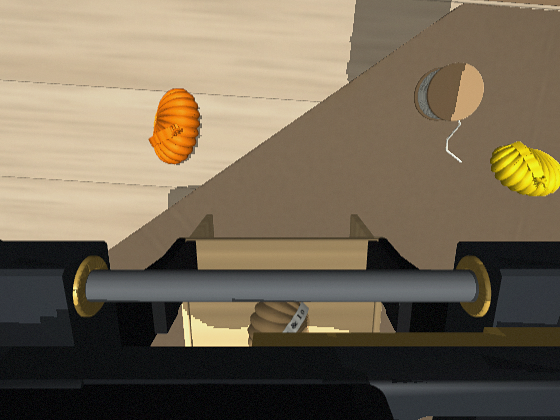

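The candle is on the ledge with its rear at bin x ≈ −0.11, y ≈ −3 mm and its top at z ≈ 0.142 (a flat foot). I'll narrow the jaws to about 20 mm, come down behind it, and push along bin x.

```bash
python3 -m creep '[[0.6,10,0,-10,0],[0.4,25,-1,-25,0],[0.23,37,-1,-45,0],[0.23,37,-1,-60,0],[0.23,37,-1,-75,0],[0.23,37,-1,-85,0],[0.23,37,-1,-91,0],[0.23,37,-1,-91,0]]'; python3 look.py 8
```

```text
time_s: 15.5
tcp_pos: [0.4618, -0.1701, 0.1333]
ee_rot: [[-0.003, -0.066, 0.998], [-0.0, 0.998, 0.066], [-1.0, 0.0, -0.003]]
wrist_force: [-0.1, 0.6, 1.2]
gripper_width: 0.358
[ 0.3926 -0.175   0.2762] [ 0.4622 -0.1701  0.1341]
small_shell_center {'centre': [132.6, 75.8], 'confidence': 0.64} [ 0.3736 -0.2741  0.0376]
small_shell_center {'box': [103.7, 14.9, 173.2, 124.9], 'confidence': 0.87}
small_shell_center {'box': [247.1, 303.4, 319.2, 331.8], 'confidence': 0.59}
remelt_bin {'box': [121.2, 199.4, 455.8, 330.4], 'confidence': 0.87}
```

View pics/w8.png

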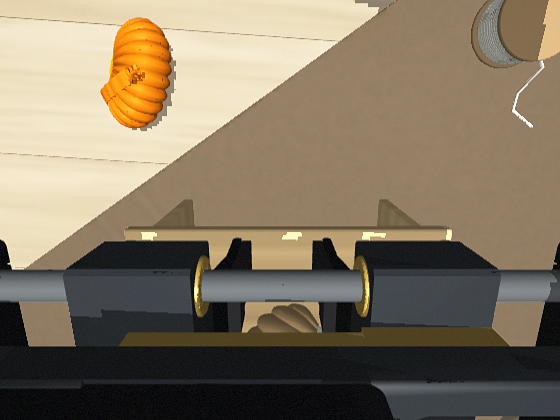

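```bash
python3 -m creep '[[0.23,0,0,0,0],[0.23,5,0,0,0],[0.23,12,1,0,0],[0.23,20,1,0,0],[0.23,28,2,0,0],[0.23,37,2,0,0],[0.23,46,3,0,0],[0.23,55,4,0,0]]'; python3 look.py 9
python3 - <<'E'
from h import *
for n in("scene","top"):
    c=capture(n); cv2.imwrite(f"pics/{n}3c.png",cv2.resize(c["image"][130:270,260:400],None,fx=4,fy=4,interpolation=cv2.INTER_CUBIC))
E
```

```text
time_s: 16.65
tcp_pos: [0.5181, -0.1661, 0.1347]
ee_rot: [[-0.0, -0.066, 0.998], [-0.0, 0.998, 0.066], [-1.0, -0.0, -0.0]]
wrist_force: [-1.2, -0.4, 0.3]
gripper_width: 0.227
[ 0.4485 -0.171   0.2774] [ 0.5197 -0.166   0.1348]
small_shell_center {'box': [90.3, 1.0, 162.4, 43.2], 'confidence': 0.95}
small_shell_center {'box': [254.1, 302.5, 304.3, 331.3], 'confidence': 0.89}
remelt_bin {'box': [106.7, 113.4, 469.8, 267.3], 'confidence': 0.8}
```

View pics/w9.png

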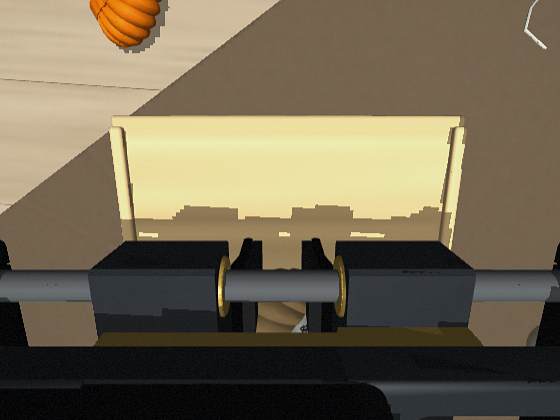

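View pics/scene3c.png

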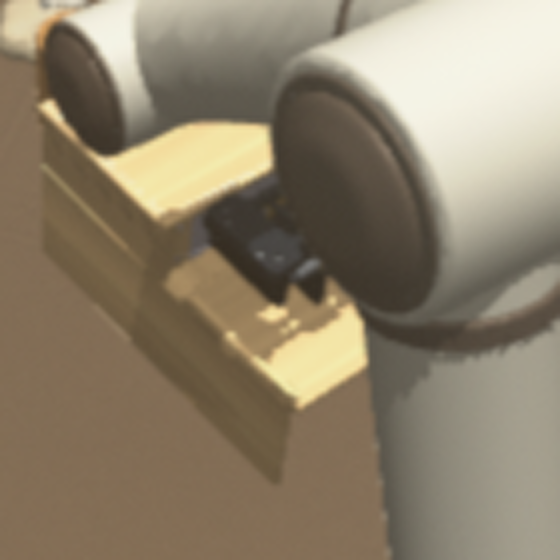

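Run:
```python
from h import *
c=capture("scene");P=cloud(c);z=P[...,2]
k=(P[...,0]>.5)&(P[...,0]<.8)&(P[...,1]>-.28)&(P[...,1]<.2)&(z>.19)&(z<.6)
print(k.sum(),np.percentile(z[k],[0,1,5,20,50]))
for lo in (.2,.25,.3,.35):
    b=k&(z>=lo)&(z<lo+.05)
    if b.any(): print(lo,b.sum(),P[b].min(0),P[b].max(0))
```

```text
1693 [0.19033717 0.19518135 0.21472549 0.41416505 0.46250846]
0.2 264 [ 0.5001183  -0.13209106  0.20023222] [ 0.54955324 -0.07065573  0.23473914]
0.35 11 [0.5008545  0.04764923 0.38267263] [0.52954026 0.0544224  0.39915532]
```

The arm links are at z > 0.35, well clear of the bin. I'll keep pushing.

```bash
python3 -m creep '[[0.23,6,0,0,0],[0.23,13,1,0,0],[0.23,20,1,0,0],[0.23,27,2,0,0],[0.23,34,2,0,0],[0.23,41,3,0,0],[0.23,48,3,0,0],[0.23,52,3,0,0]]'; python3 look.py 10
```

```text
time_s: 17.95
tcp_pos: [0.5705, -0.1631, 0.135]
ee_rot: [[0.002, -0.066, 0.998], [-0.0, 0.998, 0.066], [-1.0, -0.001, 0.001]]
wrist_force: [0.0, -0.3, 0.3]
gripper_width: 0.231
[ 0.5005 -0.168   0.2776] [ 0.5708 -0.1631  0.1349]
small_shell_center {'box': [261.1, 260.8, 298.6, 267.1], 'confidence': 0.7}
remelt_bin {'centre': [284.4, 232.6], 'confidence': 0.6} [ 0.5601 -0.1626  0.1084]
remelt_bin {'box': [94.6, 0.0, 505.5, 420.0], 'confidence': 0.9}
```

View pics/w10.png

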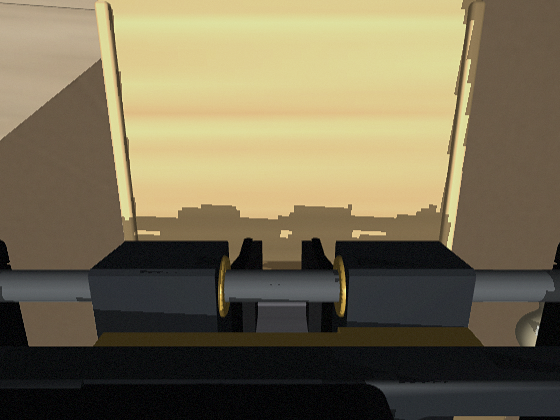

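Grey flap shows between the fingers and the force is about 0, so the candle seems to have dropped. I'll make a last short nudge, then retreat and check.

```bash
python3 -m creep '[[0.23,3,0,0,0],[0.23,6,0,0,0],[0.23,9,1,0,0],[0.23,12,1,0,0],[0.23,14,1,0,0],[0.23,14,1,0,0],[0.23,14,1,0,0],[0.23,14,1,0,0]]'; python3 -m creep '[[0.23,-10,-1,0,0],[0.23,-30,-2,0,0],[0.23,-60,-4,5,0],[0.23,-90,-6,20,0],[0.23,-120,-8,50,0],[0.23,-140,-9,80,0],[0.23,-150,-10,110,0],[0.23,-150,-10,115,0]]'
```

```text
time_s: 19.1
tcp_pos: [0.5828, -0.1622, 0.135]
ee_rot: [[-0.0, -0.066, 0.998], [-0.0, 0.998, 0.066], [-1.0, -0.0, -0.0]]
wrist_force: [0.1, -0.2, 0.9]
gripper_width: 0.231
time_s: 19.9
tcp_pos: [0.4324, -0.1727, 0.2541]
ee_rot: [[0.008, -0.066, 0.998], [-0.001, 0.998, 0.066], [-1.0, -0.002, 0.007]]
wrist_force: [0.5, 0.2, -0.1]
gripper_width: 0.231
```

```bash
python3 -m creep '[[0.5,-10,-30,5,0],[0.5,-25,-70,5,0],[0.5,-45,-110,5,0],[0.5,-65,-150,5,0],[0.5,-85,-190,5,0],[0.5,-105,-230,5,0],[0.5,-125,-270,5,0],[0.5,-145,-310,5,0]]'
python3 - <<'E'
from h import *
np.set_printoptions(precision=4,suppress=True)
for n in("scene","top"):
    c=capture(n); np.savez(f"{n}4.npz",**c); cv2.imwrite(f"pics/{n}4.png",c["image"]);cv2.imwrite(f"pics/{n}4c.png",cv2.resize(c["image"][130:270,260:400],None,fx=4,fy=4,interpolation=cv2.INTER_CUBIC))
    for t in ["small_shell_center","big_shell"]:
        print(n,t,[(np.round(px2w(c,*m['centre']),3),m['confidence']) for m in mark_of(c,t)])
    # flap plane: points in opening
    P=cloud(c);o=np.array([.599,-.158]);a=np.radians(3.8);d=P[...,:2]-o
    x=d[...,0]*np.cos(a)+d[...,1]*np.sin(a); y=-d[...,0]*np.sin(a)+d[...,1]*np.cos(a); z=P[...,2]
    m=(abs(y)<.05)&(x>-.018)&(x<.1)&(z>.1)&(z<.158); print("flap pts",m.sum(), np.percentile(x[m],[2,50,98]) if m.any() else 0)
    m=(abs(y)<.078)&(x>-.148)&(x<-.024)&(z>.117)&(z<.2); print("on ledge",m.sum())
c=np.load("top4.npz");P=cloud(c);r=np.zeros((420,560),bool);r[180:215,150:200]=1
m=r&(P[...,2]>.012)&(P[...,2]<.1);print("big",cv2.minAreaRect(P[m][:,:2].astype(np.float32)))
E
```

```text
time_s: 20.7
tcp_pos: [0.2859, -0.4838, 0.2583]
ee_rot: [[0.007, -0.066, 0.998], [-0.0, 0.998, 0.066], [-1.0, -0.001, 0.007]]
wrist_force: [0.3, -0.5, 0.2]
gripper_width: 0.501
scene small_shell_center [(array([0.473, 0.264, 0.026]), 0.68), (array([0.382, 0.089, 0.027]), 0.66), (array([ 0.627, -0.129,  0.042]), 0.63), (array([0.779, 0.12 , 0.024]), 0.63), (array([0.151, 0.054, 0.517]), 0.52)]
scene big_shell [(array([0.599, 0.289, 0.034]), 0.75)]
flap pts 260 [-0.0018  0.0015  0.0044]
on ledge 11
top small_shell_center [(array([0.788, 0.127, 0.036]), 0.9), (array([ 0.376, -0.29 ,  0.032]), 0.81), (array([0.387, 0.087, 0.03 ]), 0.76), (array([0.482, 0.249, 0.033]), 0.75)]
top big_shell [(array([0.62 , 0.27 , 0.049]), 0.67)]
flap pts 6 [0.0013 0.0014 0.0018]
on ledge 33
big ((0.6191650032997131, 0.2816413640975952), (0.06443548947572708, 0.10674935579299927), 12.642190933227539)
```

View pics/scene4c.png

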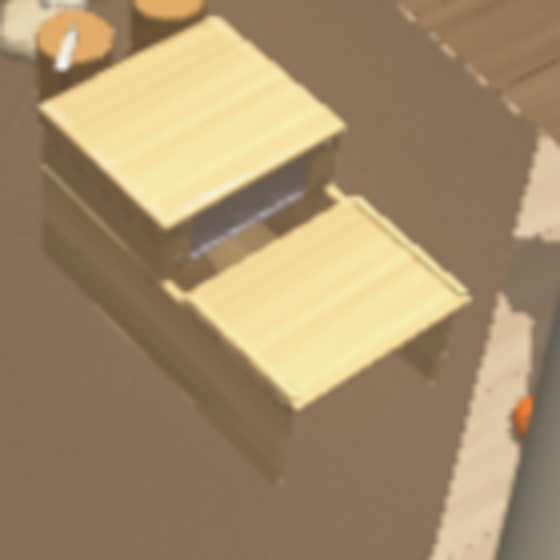

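View pics/top4.png

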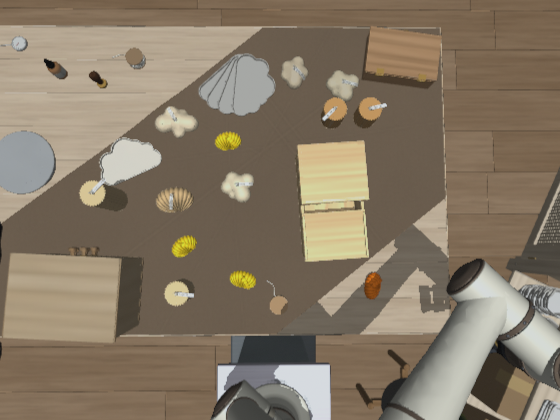

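The ledge is empty, and the flap looks shut (grey band at scene crop (250,210)). A brown shape shows deep in the slot below it. One more check on flap tilt and the candle's depth.

Run:
```python
from h import *
np.set_printoptions(precision=4,suppress=True)
c=dict(np.load("scene4.npz"));P=cloud(c);o=np.array([.599,-.158]);a=np.radians(3.8);d=P[...,:2]-o
x=d[...,0]*np.cos(a)+d[...,1]*np.sin(a); y=-d[...,0]*np.sin(a)+d[...,1]*np.cos(a); z=P[...,2]
m=(abs(y)<.05)&(x>-.01)&(x<.1)&(z>.113)&(z<.155); p=np.polyfit(z[m],x[m],1);print("flap dx/dz",p,z[m].min(),z[m].max())
m=(abs(y)<.08)&(x>-.03)&(x<.14)&(z<.105)&(z>-.02); print("slot",m.sum());
q=np.stack([x[m],y[m],z[m]],1); print(np.percentile(q,[0,5,25,50,75,95,100],axis=0))
c=capture("scene");cv2.imwrite("pics/slot.png",cv2.resize(c["image"][175:205,298:348],None,fx=14,fy=14,interpolation=cv2.INTER_CUBIC))
```

```text
flap dx/dz [ 0.0154 -0.0004] 0.11304376892529011 0.15441367813938278
slot 307
[[-0.0278 -0.0799 -0.0028]
 [-0.0095 -0.0792  0.0054]
 [ 0.0259 -0.0634  0.0099]
 [ 0.0416 -0.0208  0.0332]
 [ 0.0546  0.0757  0.0466]
 [ 0.0975  0.0797  0.0986]
 [ 0.1388  0.08    0.105 ]]
```

View pics/slot.png

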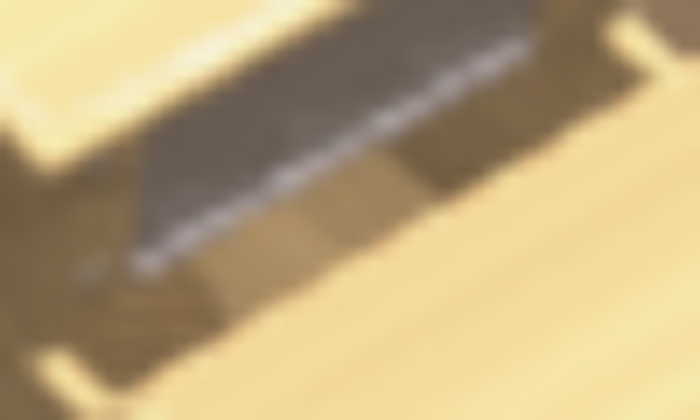

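The flap is vertical (dx/dz ≈ 0.015), so it is shut. The candle shows through the slot below it, low inside the box. Handing in.

```bash
python3 -c "
from station import *
s=sense();print(s['time_s'],s['wrist_force'],s['joint_velocities']);print(finish_job())"
```

```text
21.05 [-0.30910721 -1.01786137 -0.29069884] [ 0.58969817 -0.3975098   0.31255525  0.10946363 -0.02104884 -0.00833702]
the job is handed in; nothing more can be done
None
```

I pushed the small brown shell candle through the flap; it dropped inside the bin and the flap shut behind it. I handed the job in at 21 s.

**What I did:** I gripped the candle across its ribbed faces, set it on the ledge and let go. Then I pushed it along the bin's axis with the narrowed fingers and moved the arm away.

**Last checks:**
- **Ledge and flap:** The ledge looks empty and the flap is vertical to within about 1°. Its fitted plane sits at x ≈ +1.5 mm, against the stated hinge at 5 mm; I put that down to calibration error.
- **Candle:** I saw it only through the slot below the flap. One network detection put it at z ≈ 0.04 m, about 30 mm behind the front face.
- **Big shell:** It moved less than 1 mm by the depth fit, and the two overhead images show it in the same place. The fitted yaw differs by 1.6°, which I take as noise.
- **Robot:** It touched nothing at the end, with a wrist force of about 1 N.

**What disagreed:** The candle slid about 5 mm and rolled in the grip. Its foot touched the ledge earlier than I had calculated, and the wrist force reached about 31 N upward (33 N in total). I backed off, lowered it gently and released it; the measured top height (z ≈ 0.142 m) then showed it standing flat. Depth checks also showed a few stray points above the ledge (11 in one view, 33 in the other), which I took as noise because both pictures show it empty.

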